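Air a covered culture dish and reseat its lid

TASK

Air the covered culture dish that sits on the low square steel stand. Take its lid by the handle and raise it edge-first: tip one edge up about a centimetre while the opposite edge stays on the dish, then lift the whole lid two to three centimetres, keep it there for about a second, and gently set it back centred and fully seated, without dropping it. Leave the dish in its place, and leave alone the two similar covered dishes that stand directly on the bench.

Things in the scene. Friction and masses are not known exactly. Their poses are not given: they have to be found in the camera images.
- lid_grip (a point): Centre of the handle bar of the loose white lid (plastic, 60 g) on the dish on the stand. Bar 44 mm along this point's x, 12 mm wide (y), 12 mm high, on a 6 mm wide foot under each end. This point is 24 mm above the lid plate's top face, over the lid's centre; z up when flat. Lid round, 97 mm across: 3 mm plate, skirt reaching 8 mm below it. Seated, the point is 43 mm above the dish's underside.
- dish: The open round glass dish under that lid: 84 mm outside diameter, 16 mm high, 130 g; the lid's skirt hangs outside its wall with 4.5 mm play all round. It stands loose near the middle of a low square dark steel stand (150 x 150 x 30 mm, fixed on the bench). Origin: centre of its underside, 30 mm above the bench; z up.
- spare_a: A similar closed dish with the same white lid and bridge handle, standing directly on the bench; to be left alone. 97 mm across, 49 mm high with its handle. Origin: centre of its underside.
- spare_b: Another closed dish like spare_a, directly on the bench, to be left alone. Origin: centre of its underside.
Mind the look-alikes: they are no part of the job. What is shaped like the part that bears lid_grip but pink or purple is not meant.

How it is judged:
By the outcome, as a careful person would: the job done as asked, in the order asked, and still so for the second after the job is handed in, with the robot touching nothing.
It also fails if it takes over 35 s, if anything falls off the work surface, if the arm or the gripper's body presses on something with over 40 N, if the wrist force passes 120 N, or if a joint passes its speed limit or range.

ROBOT

A 6-joint arm with a two-finger parallel gripper is mounted at the origin on the work surface. World frame = base frame: x ahead of the robot, y to its left, z up, the work surface at z = 0. Lengths are in mm, angles in rad, forces in N, time in s.
With the tool pointing down it reaches from about 300 to 775 mm from the base axis. Payload 14.6 kg.
Tool frame: the origin (TCP) lies at the very end of the fingers, on their centre line; the grasp point (between the pads) lies 19 mm behind it; z points along the fingers, y is the line along which they close (so a half turn about z gives the same grasp; the last joint's range is limited). The gripper opens to 94 mm and grips with 3 to 60 N. Pads are 16 mm wide; open, the fingers measure 119 mm over their backs; the gripper's body (75 mm by 177 mm) begins 78 mm behind the grasp point.
Start: joints at [-1.414, 0.3, 1.521, -0, 1.321, -0.067], TCP at [122.059, -536.275, 205.446] pointing down, gripper open.
Joint ranges: [-3.03, 3.03], [-0.79, 2.21], [0.23, 2.52], [-1.04, 4.18], [0, 3.07], [-2.55, 2.55]. Speed limits (rad/s): [2.22, 2.22, 2.57, 3.14, 3.14, 3.14].

INTERFACE

Orientations are given as [roll, pitch, yaw] about the fixed x, y, z axes, in that order (R = Rz(yaw) Ry(pitch) Rx(roll)).
In Python, from cell import manip gives the robot as it stands.
- The arm moves only by the tool servo_tool, never from a script. Its argument "motion" is a list that holds one entry, the list of rows, each a list of 7 numbers: the shift along the world's x, y, z as a fraction of full scale, then the turn, a rotation vector about the world's x, y, z as a fraction of full scale, then the closure, from 0 (fully open) to 1 (shut). In form: [[[x, y, z, rx, ry, rz, gripper], ...]]. A call has 1 to 10 rows; each row is the pose to reach, as a shift and turn from the pose commanded when the call began, turning the shorter way round; what a row does not reach only later rows make up. Full scale, the value 1, is 0.5 m for a shift and pi rad for a turn. A row lasts 1/10 s, in which the tool goes at most 50 mm and 8.59 degrees, less where a joint would pass 70% of its speed; a pose out of reach is approached as far as the arm can. A call with a number of a shift or a turn outside -1 to 1 is refused whole. A call with a gripper value outside its range is refused whole. The fingers move at their own pace and stop on an object; "newtons" is the grip in N (left out, the last holds). Time passes only in rows, so rows that repeat a pose let the fingers close. It gives the time, the measured TCP pose, the force, the opening and the grip force at its end, in the units of the state.
- manip.read_state(): the state, without advancing time (a new reading comes with each control period).
- manip.camera(name): name is "side" or "top" or "wrist"; returns a dict with "frame" (480x640x3 uint8, red, green, blue), "range_z" (480x640 float32, mm along the optical axis (not along the pixel's ray), 0 where there is no reading), "vfov" (degrees; the focal length in pixels is half the picture's height over the tangent of half this angle, whatever the lens; pixels are square), "cx", "cy" (the principal point, pixels), "k1" (the pictures are not rectified: a ray, as slopes to the right and down, at radius r is drawn at 1 + k1 r^2 times it, then the intrinsics apply), "cam_to_world" (4x4, takes a point from camera to world coordinates). Camera axes: x right, y down, z forward; pixel columns grow to the right and rows downward; lengths in mm; the calibration is good to about 2 mm. A picture is of the moment at which its call begins.
- manip.sign_off(): hands the job in; it is judged then, once.
The state is a dict: "clock": time; "joints": joint angles; "qd": joint speeds; "effort": joint torques, N m; "eef_pos": TCP position; "eef_rot": TCP orientation; "wrist_force": force on the tool from outside, world axes, zero at the start; "moment": the same for the moment, N m; "finger_gap": finger opening in mm; "finger_force": force on a finger pad.
Only numpy, scipy, OpenCV 4.12 (cv2) and the standard library are available. Lean on these libraries where they do the work, as an engineer would, in place of code of your own. Each camera call takes 0.05 s, during which the arm holds its last target. There are 200 camera calls.

## Working session

There is one attempt and no reset: what is moved stays moved. The work goes in short steps, Python scripts to look and compute and a tool call to move; the robot and the scene stay as the last step left them, time stands still between calls to the robot, and variables do not carry over. Pictures are saved under pics/ and viewed, at most 10 in all, crops included, and the job is handed in when it is done.

Besides the shell and the picture viewer there is one more tool, called after ">>>" by a JSON object that holds its "fn" and its "kwargs", one argument or row to a line. servo_tool: Moves the arm, as the interface text tells. Its arguments: {"type":"object","properties":{"motion":{"type":"array"},"newtons":{"type":"number"}},"required":["motion"]}

```bash
mkdir -p pics
cat > h.py <<'E'
import numpy as np, cv2
from cell import manip
def shot(n,f=None):
    c=manip.camera(n)
    if f: cv2.imwrite('pics/'+f,c['frame'][:,:,::-1])
    return c
def cloud(c):
    f=240/np.tan(np.radians(c['vfov'])/2)
    v,u=np.mgrid[:480,:640].astype(np.float64)
    K=np.array([[f,0,c['cx']],[0,f,c['cy']],[0,0,1]])
    x=cv2.undistortPoints(np.stack([u.ravel(),v.ravel()],1)[:,None],K,np.array([c['k1'],0,0,0.]))[:,0]
    z=c['range_z'].ravel().astype(float)
    P=np.stack([x[:,0]*z,x[:,1]*z,z,np.ones_like(z)],1)@np.asarray(c['cam_to_world']).T
    P=P[:,:3]; P[z==0]=np.nan
    return P.reshape(480,640,3)
E
python3 - <<'E'
from h import *
for n in('top','side'):
    c=shot(n,n+'1.png'); print(n,c['vfov'],c['k1'],np.round(c['cam_to_world'],2).tolist())
    np.savez(n+'1.npz',P=cloud(c),f=c['frame'])
print(manip.read_state())
E
```

```text
top 50.613209802548624 0.03922896528949009 [[0.0, -1.0, 0.07, 464.48], [-1.0, 0.0, 0.01, 46.8], [-0.01, -0.07, -1.0, 872.67], [0.0, 0.0, 0.0, 1.0]]
side 52.62083744093365 -0.029186590732647 [[-0.92, -0.22, 0.33, 201.98], [-0.39, 0.54, -0.74, 760.74], [-0.02, -0.81, -0.58, 615.88], [0.0, 0.0, 0.0, 1.0]]
{'clock': 0.1, 'joints': array([-1.41359631e+00,  3.00409341e-01,  1.52153027e+00,  1.31534969e-05,
        1.32072560e+00, -6.66430621e-02]), 'qd': array([-0.00015175, -0.00022124, -0.00159439,  0.00134507, -0.00184761,
       -0.00044515]), 'effort': array([ 8.63024543e-04, -5.32645833e+01, -3.53282940e+01,  7.09645939e-02,
        2.34782294e-02, -7.18992328e-05]), 'eef_pos': array([ 122.02673498, -536.03852775,  204.94170724]), 'eef_rot': array([-3.14052332e+00, -8.41385080e-05,  2.23839771e-01]), 'wrist_force': array([-1.16137261,  0.3597375 ,  0.28554007]), 'moment': array([-0.05242806, -0.00226091,  0.02499508]), 'finger_force': 0.0, 'finger_gap': 93.84439397184121}
```

View pics/top1.png

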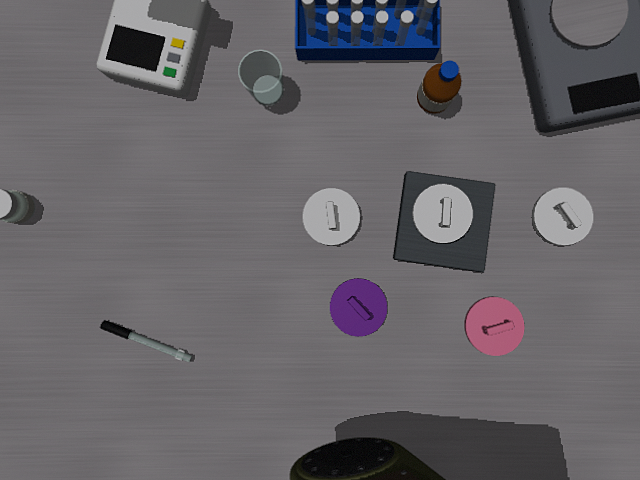

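View pics/side1.png

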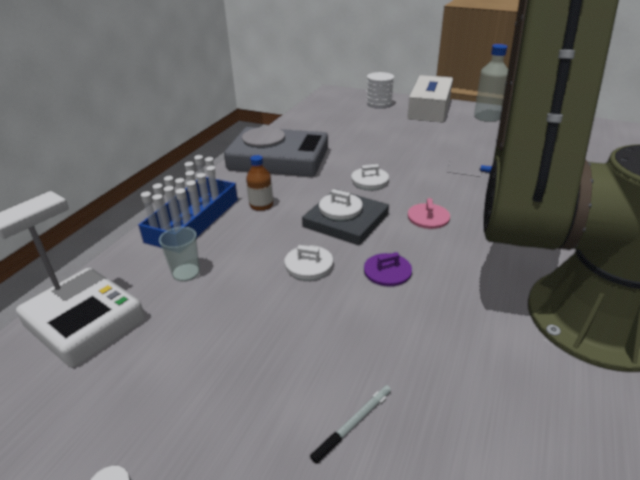

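The top view shows the target white lid at about (443,213) on the dark stand, with its handle bar near (446,211). White spares sit at (332,216) and (563,216), purple at (358,307) and pink at (494,326). The side view shows the target at (341,205) with its bar at (341,195).

Run:
```python
from h import *
d=np.load('top1.npz');P=d['P'];f=d['f']
box=np.zeros((480,640),bool);box[170:255,400:490]=1
w=box&(f.min(2)>120)
plate=w&(abs(P[...,2]-49)<7); 
for z0,z1 in((40,56),(64,85)):
    m=box&(P[...,2]>z0)&(P[...,2]<z1)
    q=P[m];(c,s,a)=cv2.minAreaRect(q[:,:2].astype(np.float32))
    print(z0,m.sum(),np.nanmedian(q,0),c,s,a)
m=box&(P[...,2]>64)&(P[...,2]<85);q=P[m][:,:2];u,s,v=np.linalg.svd(q-q.mean(0));print(q.mean(0),v[0],np.degrees(np.arctan2(v[0,1],v[0,0])))
# white mask outline cast on plate height
n,l,st,ce=cv2.connectedComponentsWithStats(w.astype(np.uint8));i=1+st[1:,4].argmax()
ct=max(cv2.findContours((l==i).astype(np.uint8),0,1)[0],key=len)
pp=P[ct[:,0,1],ct[:,0,0]];print('lid',cv2.minEnclosingCircle(cv2.convexHull(ct)),st[i])
pm=w&(P[...,2]>42)&(P[...,2]<56);print('plate',cv2.minEnclosingCircle(P[pm][:,:2].astype(np.float32)))
d=np.load('side1.npz');P=d['P']
m=(P[...,2]>66)&(P[...,2]<85);m[:180]=0;m[215:]=0;m[:,:320]=0;m[:,362:]=0
q=P[m];print('side',m.sum(),np.median(q,0),cv2.minAreaRect(q[:,:2].astype(np.float32)))
```

```text
40 2534 [ 544.11125612 -116.90764257   48.87109786] (545.2891235351562, -120.71143341064453) (95.57453155517578, 95.44795227050781) 26.761926651000977
64 245 [ 545.49901593 -120.12176859   78.45426975] (545.10791015625, -120.9334487915039) (12.50869369506836, 42.92952346801758) 86.3589096069336
[ 545.04285804 -119.99335386] [-0.99774833  0.06706921] 176.1543302508192
lid ((442.3849792480469, 213.04405212402344), 29.889938354492188) [ 413  184   60   59 2653]
plate ((545.6537475585938, -121.30690002441406), 48.44818878173828)
side 127 [ 542.29699721 -116.84014641   75.343887  ] ((544.0341186523438, -118.45706939697266), (15.985031127929688, 43.08880615234375), 86.23896026611328)
```

>>> {"fn": "servo_tool", "kwargs": {
  "motion": [
    [[0.6,0.58,-0.04,0,0,-0.092,0.2],[0.6,0.58,-0.04,0,0,-0.092,0.2],[0.6,0.58,-0.04,0,0,-0.092,0.2],[0.6,0.58,-0.04,0,0,-0.092,0.2],[0.6,0.58,-0.04,0,0,-0.092,0.2],[0.6,0.58,-0.04,0,0,-0.092,0.2],[0.6,0.58,-0.04,0,0,-0.092,0.2],[0.6,0.58,-0.04,0,0,-0.092,0.2],[0.6,0.58,-0.04,0,0,-0.092,0.2],[0.6,0.58,-0.04,0,0,-0.092,0.2]]
  ],
  "newtons": 30
}}

```text
clock: 1.1
eef_pos: [423.3, -244.3, 185.0]
eef_rot: [-3.141, 0.001, -0.062]
wrist_force: [0.1, -0.5, -0.2]
finger_gap: 75.5
finger_force: 0.0
```

>>> {"fn": "servo_tool", "kwargs": {
  "motion": [
    [[0.246,0.251,-0.08,0,0,0,0.3],[0.246,0.251,-0.08,0,0,0,0.3],[0.246,0.251,-0.08,0,0,0,0.3],[0.246,0.251,-0.08,0,0,0,0.3],[0.246,0.251,-0.08,0,0,0,0.3],[0.246,0.251,-0.08,0,0,0,0.3],[0.246,0.251,-0.08,0,0,0,0.3]]
  ]
}}

```text
clock: 1.8
eef_pos: [544.4, -122.1, 145.7]
eef_rot: [3.141, -0.0, -0.067]
wrist_force: [-0.5, -0.9, 0.3]
finger_gap: 65.4
finger_force: 0.0
```

Run:
```python
from h import *
c=shot('wrist','w1.png');P=cloud(c);np.savez('w1.npz',P=P,f=c['frame'])
s=manip.read_state();print(s['eef_pos'],s['eef_rot'])
near=np.hypot(P[...,0]-545,P[...,1]+120)<35
m=near&(P[...,2]>70)&(P[...,2]<84)
q=P[m];u,sv,v=np.linalg.svd(q[:,:2]-q[:,:2].mean(0),full_matrices=False)
print(m.sum(),np.median(q,0),cv2.minAreaRect(q[:,:2].astype(np.float32)),v[0])
m=(np.hypot(P[...,0]-545,P[...,1]+120)<65)&(P[...,2]>44)&(P[...,2]<54)
print(m.sum(),np.nanmedian(P[m][:,2]),cv2.minEnclosingCircle(P[m][:,:2].astype(np.float32)))
```

```text
[ 544.49632262 -122.06498566  145.84894357] [ 3.14137533e+00 -4.19569268e-04 -6.68010973e-02]
1005 [ 547.06304417 -120.28628279   78.86795352] ((545.6838989257812, -120.15544891357422), (11.818501472473145, 43.481685638427734), 86.27584075927734) [-0.99754902  0.06997109]
9972 49.050371054525755 ((545.145263671875, -120.16586303710938), 48.692604064941406)
```

View pics/w1.png

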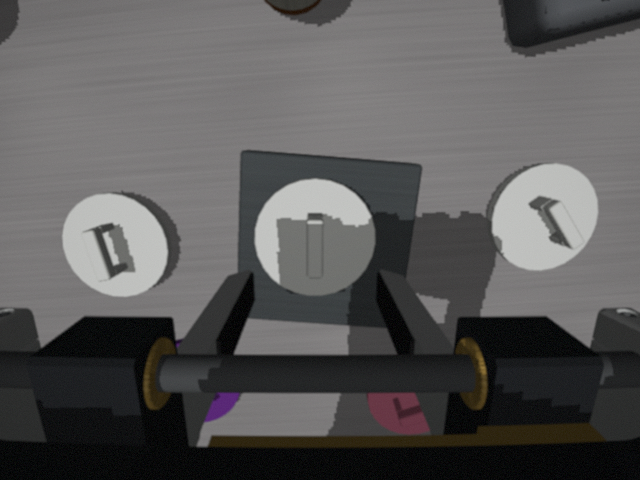

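The wrist view shows the bar at about (315,248), midway between the fingers and parallel to the pads. It matches the top-view estimate, so I'm going down.

>>> {"fn": "servo_tool", "kwargs": {
  "motion": [
    [[0.002,0.004,-0.06,0,0,0,0.5],[0.002,0.004,-0.12,0,0,0,0.6],[0.002,0.004,-0.15,0,0,0,0.6],[0.002,0.004,-0.17,0,0,0,0.6],[0.002,0.004,-0.182,0,0,0,0.6],[0.002,0.004,-0.182,0,0,0,0.7],[0.002,0.004,-0.182,0,0,0,0.75]]
  ],
  "newtons": 10
}}

```text
clock: 2.55
eef_pos: [546.4, -119.1, 55.3]
eef_rot: [3.141, -0.001, -0.065]
wrist_force: [0.5, -0.0, 0.9]
finger_gap: 25.6
finger_force: 0.0
```

>>> {"fn": "servo_tool", "kwargs": {
  "motion": [
    [[0,0,0,0,0,0,0.8],[0,0,0,0,0,0,0.82],[0,0,0,0,0,0,0.85],[0,0,0,0,0,0,0.87],[0,0,0,0,0,0,0.9],[0,0,0,0,0,0,1],[0,0,0,0,0,0,1],[0,0,0,0,0,0,1]]
  ],
  "newtons": 10
}}

```text
clock: 3.35
eef_pos: [546.2, -118.9, 54.7]
eef_rot: [3.141, -0.0, -0.065]
wrist_force: [-0.2, -1.1, 4.1]
finger_gap: 11.8
finger_force: 10.0
```

>>> {"fn": "servo_tool", "kwargs": {
  "motion": [
    [[0,0,0,0,0,0,1],[0,0,0,0,0,0,1],[0.0005,0,0.0023,0,0.0092,0,1],[0.0008,0,0.0034,0,0.0138,0,1],[0.0011,0,0.0046,0,0.0183,0,1],[0.0014,0,0.0057,0,0.0229,0,1],[0.0018,0,0.0068,0,0.0275,0,1],[0.0024,0,0.009,0,0.0366,0,1],[0.0024,0,0.009,0,0.0366,0,1],[0.0024,0,0.009,0,0.0366,0,1]]
  ],
  "newtons": 30
}}

```text
clock: 4.35
eef_pos: [547.4, -118.7, 58.8]
eef_rot: [3.134, 0.114, -0.066]
wrist_force: [-0.0, -0.1, 2.3]
finger_gap: 11.9
finger_force: 30.0
```

Run:
```python
from h import *
c=shot('side');cv2.imwrite('pics/s2.png',cv2.resize(c['frame'][150:250,280:420,::-1],None,fx=5,fy=5,interpolation=3))
np.savez('s2.npz',P=cloud(c),f=c['frame'])
s=manip.read_state();print({k:s[k] for k in('clock','eef_pos','eef_rot','wrist_force','moment','finger_gap')})
```

```text
{'clock': 4.4, 'eef_pos': array([ 547.39905161, -118.71271117,   58.839682  ]), 'eef_rot': array([ 3.13419544,  0.11387101, -0.06557456]), 'wrist_force': array([ 1.10904969, -0.18523288,  1.83011543]), 'moment': array([ 0.02494536, -0.28925607, -0.00187612]), 'finger_gap': 11.631830040429621}
```

View pics/s2.png

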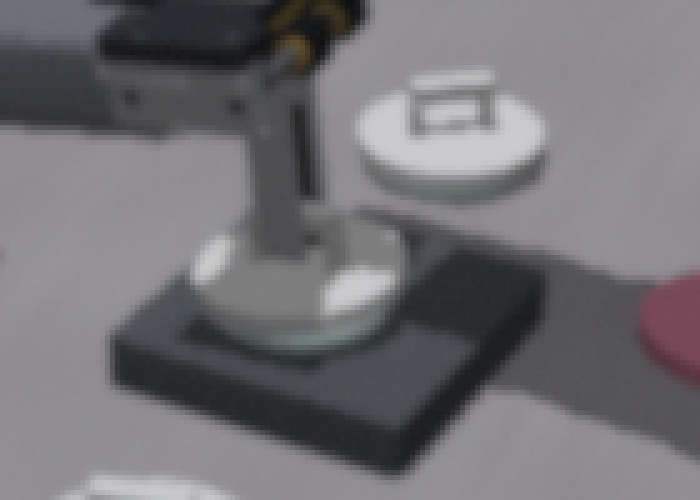

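The crop shows the lid tipped. The near rim, around (330,320), is raised with glass visible under it, and the far edge around (400,235) is still down. The wrist force agrees, with light contact on the far edge. Next I lift and level it.

>>> {"fn": "servo_tool", "kwargs": {
  "motion": [
    [[0,0,0.006,0,0,0,1],[0,0,0.014,0,0,0,1],[-0.0006,0,0.022,0,-0.009,0,1],[-0.0012,0,0.03,0,-0.018,0,1],[-0.0018,0,0.037,0,-0.027,0,1],[-0.0024,0,0.041,0,-0.0366,0,1],[-0.0024,0,0.041,0,-0.0366,0,1],[-0.0024,0,0.041,0,-0.0366,0,1],[-0.0024,0,0.041,0,-0.0366,0,1],[-0.0024,0,0.041,0,-0.0366,0,1]]
  ]
}}

```text
clock: 5.4
eef_pos: [546.1, -118.8, 79.3]
eef_rot: [-3.142, 0.0, -0.065]
wrist_force: [0.3, 0.1, -0.4]
finger_gap: 11.7
finger_force: 30.0
```

Run:
```python
from h import *
c=shot('side');cv2.imwrite('pics/s3.png',cv2.resize(c['frame'][150:250,280:420,::-1],None,fx=5,fy=5,interpolation=3))
np.savez('s3.npz',P=cloud(c),f=c['frame'])
c=shot('wrist','w3.png');P=cloud(c);np.savez('w3.npz',P=P,f=c['frame'])
s=manip.read_state();print({k:s[k] for k in('clock','eef_pos','eef_rot','wrist_force','moment','finger_gap')})
m=(np.hypot(P[...,0]-546,P[...,1]+119)<65)&(P[...,2]>66)&(P[...,2]<82)&(c['frame'].min(2)>60)
q=P[m];print(m.sum(),np.median(q,0),cv2.minEnclosingCircle(q[:,:2].astype(np.float32)))
A=np.c_[q[:,:2]-[546,-119],np.ones(len(q))];print(np.linalg.lstsq(A,q[:,2],rcond=None)[0])
```

```text
{'clock': 5.5, 'eef_pos': array([ 546.08318148, -118.72019176,   79.26164248]), 'eef_rot': array([-3.14152455e+00,  3.77743544e-04, -6.51377491e-02]), 'wrist_force': array([ 0.85260221,  0.25493404, -0.35415843]), 'moment': array([0.00286539, 0.05717655, 0.00675837]), 'finger_gap': 11.561310510853614}
13783 [ 562.79825072 -119.10218621   73.59224816] ((545.7584838867188, -117.60579681396484), 48.39787673950195)
[-4.63062188e-03  1.21849763e-03  7.36581466e+01]
```

View pics/s3.png

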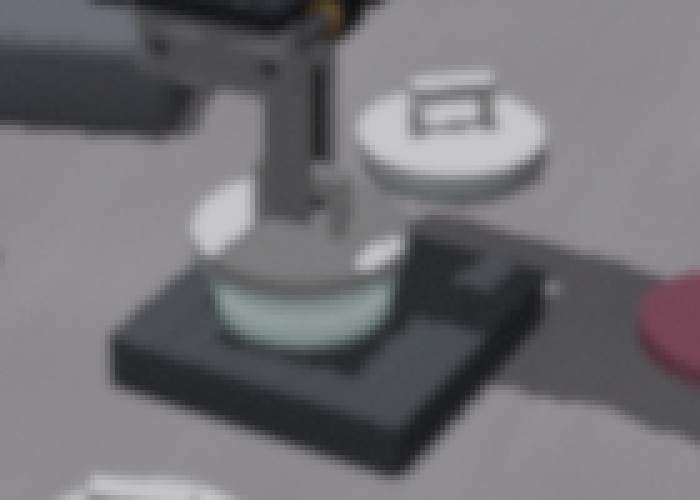

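View pics/w3.png

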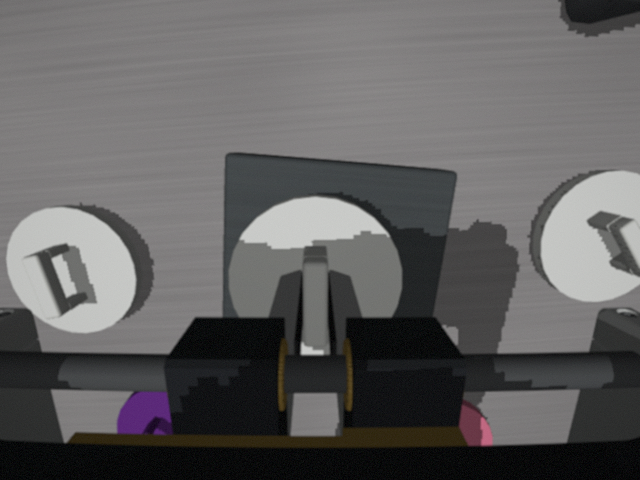

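The side crop shows the lid level about 2.5 cm up, with the glass dish below it between x 215 and 395, on the stand. The wrist view shows the lid held level at about (316,275). Now I locate the dish centre from the glass.

```bash
cat > dish.py <<'E'
from h import *
from scipy.optimize import least_squares
def dish(P,f,xy=(546,-119)):
    F=f.astype(int)
    m=(np.hypot(P[...,0]-xy[0],P[...,1]-xy[1])<52)&(P[...,2]>32)&(P[...,2]<45)&(F[...,1]-F[...,0]>8)&(F[...,1]>90)
    q=P[m]
    r=least_squares(lambda c:np.hypot(q[:,0]-c[0],q[:,1]-c[1])-42,xy,loss='soft_l1')
    return m.sum(),r.x,np.abs(r.fun).mean(),q[:,2].min(),q[:,2].max(),m
def lid(P,f):
    m=(np.hypot(P[...,0]-546,P[...,1]+119)<60)&(P[...,2]>62)&(P[...,2]<76)&(f.min(2)>60)
    return cv2.minEnclosingCircle(P[m][:,:2].astype(np.float32))
E
python3 - <<'E'
from dish import *
d=np.load('s3.npz');P=d['P'];f=d['f']
r=dish(P,f);m=r[-1];print(r[:-1]);print('lid side',lid(P,f))
v,u=np.nonzero(m);print(u.min(),u.max(),v.min(),v.max())
print(f[212:222,340],P[205:222:3,340].round(1))
E
```

```text
(np.int64(222), array([ 546.37833022, -122.28633102]), np.float64(5.783711275130452), np.float64(32.011219653187595), np.float64(44.992422943444126))
lid side ((544.7908935546875, -115.46394348144531), 50.00939178466797)
323 358 207 219
[[134 146 145]
 [138 151 150]
 [140 154 151]
 [138 152 149]
 [136 150 147]
 [131 145 142]
 [116 128 126]
 [ 92 102 101]
 [ 68  75  75]
 [ 54  59  60]] [[ 529.4  -76.5   72.6]
 [ 527.4  -71.5   68.4]
 [ 543.1 -111.7   34. ]
 [ 532.6  -84.9   44.1]
 [ 530.8  -80.4   39.3]
 [ 531.3  -81.7   30.6]]
```

Run:
```python
from dish import *
d=np.load('s3.npz');P=d['P'];f=d['f']
m=dish(P,f)[-1];q=P[m]
q=q[(q[:,2]>33)&(q[:,2]<44)&(q[:,1]>-113)]
for fs in(.5,1.5):
    r=least_squares(lambda c:np.hypot(q[:,0]-c[0],q[:,1]-c[1])-42,(546,-119),loss='cauchy',f_scale=fs);print(len(q),r.x,np.median(abs(r.fun)),(abs(r.fun)<2).sum())
# lid plate rim via skirt points z 63-71 (outside wall, R=48.5)
g=f.min(2)>70
k=(np.hypot(P[...,0]-546,P[...,1]+119)<56)&(P[...,2]>64)&(P[...,2]<71);w=P[k]
r=least_squares(lambda c:np.hypot(w[:,0]-c[0],w[:,1]-c[1])-48.5,(546,-119),loss='cauchy',f_scale=.5);print('lid',len(w),r.x,np.median(abs(r.fun)),(abs(r.fun)<2).sum())
# top cam plate centre for the seated lid vs side cam
p=np.load('side1.npz')['P']
k=(np.hypot(p[...,0]-546,p[...,1]+119)<56)&(p[...,2]>39)&(p[...,2]<46);w=p[k]
r=least_squares(lambda c:np.hypot(w[:,0]-c[0],w[:,1]-c[1])-48.5,(546,-119),loss='cauchy',f_scale=.5);print('lid0',len(w),r.x,np.median(abs(r.fun)),(abs(r.fun)<2).sum())
# silhouettes
s=np.load('s3.npz')['f'].astype(int)
for v in range(186,220,3):print(v,(s[v,312:372].sum(1)//3).tolist())
```

```text
156 [ 545.83600097 -121.67439722] 0.9886530969422189 119
156 [ 545.87188774 -121.75008589] 0.9781472273461276 121
lid 153 [ 545.37912806 -118.63534866] 1.348101670431582 101
lid0 137 [ 545.10844353 -121.48798018] 1.0718631388118567 100
186 [141, 142, 142, 141, 142, 141, 141, 142, 141, 141, 142, 145, 151, 159, 166, 172, 175, 170, 150, 115, 91, 81, 78, 76, 76, 77, 76, 77, 77, 79, 88, 96, 102, 103, 108, 109, 106, 110, 119, 128, 131, 127, 117, 108, 101, 101, 102, 106, 109, 112, 116, 118, 120, 119, 122, 122, 121, 122, 121, 121]
189 [142, 141, 141, 142, 142, 143, 143, 146, 155, 167, 179, 187, 195, 198, 199, 199, 196, 184, 156, 118, 92, 81, 78, 76, 74, 76, 76, 77, 75, 73, 70, 72, 79, 87, 94, 97, 98, 102, 111, 120, 123, 124, 123, 123, 121, 121, 123, 121, 117, 117, 115, 111, 106, 103, 104, 102, 102, 100, 99, 96]
192 [142, 143, 144, 144, 144, 146, 157, 174, 190, 197, 199, 199, 200, 200, 199, 200, 196, 184, 157, 120, 96, 88, 84, 80, 79, 78, 76, 75, 75, 79, 89, 99, 103, 101, 97, 93, 93, 99, 110, 120, 123, 124, 124, 124, 123, 123, 124, 126, 128, 132, 133, 133, 127, 121, 117, 118, 115, 117, 121, 1
[... 1801 characters left out ...]
, 152, 151, 150, 150, 150, 148, 148, 147, 146, 147, 148, 148, 148, 148, 150, 149, 148, 148, 148, 147, 144, 140, 133, 119, 97, 74, 55, 45, 44, 48, 54, 59, 62, 56, 53, 49, 49, 48, 47, 43]
216 [77, 77, 75, 75, 77, 76, 77, 77, 76, 77, 76, 70, 64, 68, 81, 94, 108, 120, 127, 133, 137, 140, 141, 142, 143, 143, 143, 144, 144, 144, 143, 143, 141, 141, 139, 138, 135, 131, 124, 115, 105, 91, 74, 61, 52, 49, 51, 56, 63, 71, 76, 79, 79, 78, 79, 77, 76, 77, 76, 73]
219 [73, 73, 76, 77, 77, 77, 78, 77, 76, 76, 76, 75, 72, 68, 62, 62, 64, 67, 67, 70, 73, 78, 82, 87, 90, 92, 96, 97, 98, 96, 93, 91, 89, 83, 78, 73, 69, 62, 56, 51, 47, 44, 45, 51, 62, 73, 78, 78, 79, 79, 79, 78, 79, 77, 79, 78, 77, 77, 78, 78]
```

Measured with the same camera, the dish is at (545.9, -121.7) and the lid, which shifted when gripped, is at (545.4, -118.6). The lid needs to move about -2.5 mm in y to be centred. I'll finish the hold, make that shift, then lower it.

>>> {"fn": "servo_tool", "kwargs": {
  "motion": [
    [[0,0,0,0,0,0,1],[0,0,0,0,0,0,1],[0,0,0,0,0,0,1],[0,0,0,0,0,0,1],[0,0,0,0,0,0,1],[0,0,0,0,0,0,1],[0,-0.002,0,0,0,0,1],[0,-0.005,0,0,0,0,1],[0,-0.005,0,0,0,0,1],[0,-0.005,0,0,0,0,1]]
  ]
}}

```text
clock: 6.5
eef_pos: [546.0, -121.4, 79.4]
eef_rot: [-3.142, 0.0, -0.065]
wrist_force: [-0.2, -0.0, -0.9]
finger_gap: 11.9
finger_force: 30.0
```

>>> {"fn": "servo_tool", "kwargs": {
  "motion": [
    [[0,0,-0.007,0,0,0,1],[0,0,-0.014,0,0,0,1],[0,0,-0.021,0,0,0,1],[0,0,-0.028,0,0,0,1],[0,0,-0.034,0,0,0,1],[0,0,-0.039,0,0,0,1],[0,0,-0.043,0,0,0,1],[0,0,-0.046,0,0,0,1],[0,0,-0.048,0,0,0,1],[0,0,-0.048,0,0,0,1]]
  ]
}}

```text
clock: 7.5
eef_pos: [546.0, -121.2, 55.4]
eef_rot: [-3.142, 0.0, -0.065]
wrist_force: [0.7, -0.1, -0.6]
finger_gap: 11.7
finger_force: 30.0
```

>>> {"fn": "servo_tool", "kwargs": {
  "motion": [
    [[0,0,-0.0006,0,0,0,1],[0,0,-0.001,0,0,0,1],[0,0,-0.0014,0,0,0,1],[0,0,-0.0014,0,0,0,1]]
  ]
}}

```text
clock: 7.9
eef_pos: [546.1, -121.3, 54.8]
eef_rot: [-3.142, -0.0, -0.065]
wrist_force: [0.2, -0.3, -0.9]
finger_gap: 11.8
finger_force: 30.0
```

>>> {"fn": "servo_tool", "kwargs": {
  "motion": [
    [[0,0,-0.0006,0,0,0,1],[0,0,-0.001,0,0,0,1],[0,0,-0.0014,0,0,0,1],[0,0,-0.0014,0,0,0,1]]
  ]
}}

```text
clock: 8.3
eef_pos: [546.1, -121.3, 54.6]
eef_rot: [3.142, -0.0, -0.065]
wrist_force: [-2.9, 0.5, 7.7]
finger_gap: 12.0
finger_force: 30.0
```

Contact at the original seated height. Releasing gently.

>>> {"fn": "servo_tool", "kwargs": {
  "motion": [
    [[0,0,0.0005,0,0,0,1],[0,0,0.0005,0,0,0,1],[0,0,0.0005,0,0,0,1],[0,0,0.0005,0,0,0,0.85],[0,0,0.0005,0,0,0,0.8],[0,0,0.0005,0,0,0,0.7],[0,0,0.0005,0,0,0,0.6],[0,0,0.0005,0,0,0,0.6]]
  ],
  "newtons": 3
}}

```text
clock: 9.1
eef_pos: [546.0, -121.3, 54.2]
eef_rot: [-3.142, 0.0, -0.065]
wrist_force: [-0.0, -0.2, -0.1]
finger_gap: 36.9
finger_force: 0.0
```

>>> {"fn": "servo_tool", "kwargs": {
  "motion": [
    [[0,0,0.02,0,0,0,0.6],[0,0,0.08,0,0,0,0.5],[0,0,0.15,0,0,0,0.4],[0,0,0.184,0,0,0,0.3],[0,0,0.184,0,0,0,0.3],[0,0,0.184,0,0,0,0.3]]
  ]
}}

```text
clock: 9.7
eef_pos: [545.9, -121.2, 146.1]
eef_rot: [-3.142, -0.0, -0.065]
wrist_force: [-0.4, -0.0, -0.5]
finger_gap: 65.2
finger_force: 0.0
```

Run:
```python
from dish import *
c=shot('side');f=c['frame'];cv2.imwrite('pics/s4.png',cv2.resize(f[150:250,280:420,::-1],None,fx=5,fy=5,interpolation=3))
p=cloud(c)
k=(np.hypot(p[...,0]-546,p[...,1]+119)<56)&(p[...,2]>39)&(p[...,2]<46);w=p[k]
r=least_squares(lambda c:np.hypot(w[:,0]-c[0],w[:,1]-c[1])-48.5,(546,-119),loss='cauchy',f_scale=.5);print('lid side',len(w),r.x)
q=p[(np.hypot(p[...,0]-546,p[...,1]+119)<50)&(p[...,2]>32)&(p[...,2]<38)&(f.min(2)>80)];print(len(q))
c=shot('wrist');P=cloud(c)
m=(np.hypot(P[...,0]-545,P[...,1]+120)<65)&(P[...,2]>44)&(P[...,2]<56)&(c['frame'].min(2)>60);q=P[m]
print('wrist',np.median(q[:,2]),cv2.minEnclosingCircle(q[:,:2].astype(np.float32)))
m&=(abs(P[...,2]-49)<3);q=P[m];print(np.linalg.lstsq(np.c_[q[:,:2]-[545,-120],np.ones(len(q))],q[:,2],rcond=None)[0])
s=manip.read_state();print(s['clock'],s['eef_pos'],s['wrist_force'],s['finger_gap'])
```

```text
lid side 141 [ 545.40350404 -120.66677464]
17
wrist 49.03666116626269 ((545.1113891601562, -119.4859390258789), 48.58049392700195)
[-4.88414059e-05  7.68088443e-04  4.90400073e+01]
9.8 [ 545.53158659 -121.14420979  145.16422948] [-1.15388427 -0.45663186 -0.804968  ] 65.7449689024444
```

View pics/s4.png

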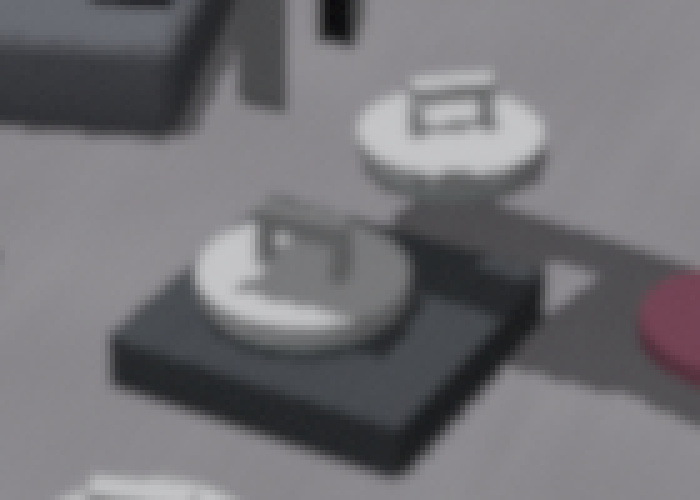

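The crop shows the lid seated level on the dish, centred near (303,275), with the gripper clear. The plate is back at z = 49.0 and within about 1 mm of the dish centre.

```bash
python3 -c "
from cell import manip;print(manip.sign_off())"
```

```text
the job is handed in; nothing more can be done
None
```

The dish is aired and handed in at about 10 s: I tipped the lid about 1 cm on one edge, lifted it 2.5 cm, held it for over a second, and set it back level and fully seated, about 1 mm off centre by my measurement.

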